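# Free a stuck microplate from the plate heater with the release wedge

## Robot

A 7-joint arm with a two-finger parallel gripper is mounted at the origin on the work surface. World frame = base frame: x ahead of the robot, y to its left, z up, the work surface at z = 0. Lengths are in m, angles in rad, forces in N, time in s.
With the tool pointing down it reaches from about 0.4 to 0.85 m from the base axis. Payload 4.5 kg.
Tool frame: the origin (TCP) lies midway between the tips of the shut fingers; the grasp point (between the pads) lies 19 mm behind it; z points along the fingers, x is the direction in which the jaws open and shut, and the axes are right-handed (so a half turn about z gives the same grasp; the last joint's range is limited). The gripper opens to 88 mm and grips with 3 to 60 N. Pads are 18 mm wide; open, the fingers measure 123 mm over their backs; the gripper's body (75 mm by 187 mm) begins 45 mm behind the grasp point.
Start: joints at [-1.072, 0.689, -0.195, 1.565, 0.157, 0.902, -0.215], TCP at [0.28, 0.559, 0.239] pointing down, gripper open.
Joint ranges: [-3.01, 3.01], [-0.46, 2.08], [-1.47, 1.51], [0.13, 2.56], [-1, 4.14], [0.04, 2.09], [-2.66, 2.66]. Speed limits (rad/s): [2.57, 2.57, 3.14, 3.14, 3.14, 3.14, 3.14].

## Interface

Orientations are given as a unit quaternion [x, y, z, w].
In Python, from plant import r gives the robot as it stands. The module is installed in compiled form; this text tells all that it offers.
- The arm moves only by the tool play_rows, never from a script. Its argument "increments" is a list of rows, each a list of 7 numbers: the opening, from 0 (shut) to 1 (fully open), then the shift along the tool's x, y, z in mm, then the turn, a rotation vector about the tool's x, y, z in rad. In form: [[hand, dx, dy, dz, wx, wy, wz], ...]. A call has exactly 8 rows; each row shifts and turns the pose as measured when the row begins, along the tool's axes as they then stand; what a row does not reach is not made up. A row lasts 1/8 s, in which the tool goes at most 62.5 mm and 10.7 degrees, less where a joint would pass 70% of its speed; a pose out of reach is approached as far as the arm can. A call is refused whole if a number of a shift passes 62.5 or a number of a turn 0.188, either way. A call with a gripper value outside its range is refused whole. The fingers move at their own pace and stop on an object; "grip_force" is the grip in N (left out, the last holds). Time passes only in rows, so rows that do not move let the fingers close, or fill a call up. It gives the time, the measured TCP pose, the force and the opening at its end, in the units of the state.
- r.get_state(): the state, without advancing time (a new reading comes with each control period).
- r.snapshot(name): name is "side" or "top"; returns the picture (384x512x3 uint8, red, green, blue); there is no depth.
- r.get_calibration(name): a dict with "fx", "fy", "cx", "cy" (pixels), "R" (3x3) and "t" (3): a world point X has camera coordinates R X + t. Camera axes: x right, y down, z forward; pixel columns grow to the right and rows downward; lengths in m; the calibration is good to about 2 mm. A picture is of the moment at which its call begins. get_calibration takes no time and is no camera call.
- r.finish_job(): hands the job in, once; it reports no verdict.
The state is a dict: "clock": time; "q": joint angles; "qd": joint speeds; "joint_torque": joint torques, N m; "tool_pos": TCP position; "eef_rot": TCP orientation; "contact_force": force on the tool from outside, world axes, zero at the start; "moment": the same for the moment, N m; "opening": opening from 0.0 (shut) to 1.0 (fully open).
Only numpy, scipy, OpenCV 4.12 (cv2) and the standard library are available. Lean on these libraries where they do the work, as an engineer would, in place of code of your own. Each camera call takes 0.05 s, during which the arm holds its last target.

## Task

The incubation is over and the warm microplate has stuck to the plate heater: press the heater's yellow key to quiet the alarm, then its red key to switch off the heat, one at a time and without pressing the grey arrow keys. Then take the orange release wedge by its grip and slide it, flat on the heater's deck and tip first, into the notch under the middle of the plate's front edge until that edge has just come free of the heating block, about 5 mm up, with the back edge still resting on the block. Finish there, still gripping the wedge so that it carries the plate for a colleague to take; do not touch the plate with the gripper, and leave everything else on the bench where it is.

Things in the scene. Friction and masses are not known exactly. Their poses are not given: they have to be found in the camera images.
- heater: Plate heater, a fixed grey and white bench instrument, 250 mm deep, 320 mm wide. Origin: centre of its underside, on the bench; x away from the robot, y left, z up. Flat deck 60 mm above the bench. Right part (y below -41 mm): console with the keys, sloping from 62 mm high in front to 95 mm at the back. On the deck at the left: an aluminium heating block, 5 mm thick, under the plate.
- notch (a point): Release notch in the middle of the block's front edge: 48 mm wide, 54 mm long, open to the front; its floor is the bare deck. The point: middle of its mouth, on the deck, straight under the plate's front edge (15 mm behind the heater's centre, 57 mm left of it). x runs level into the notch, away from the robot; y left; z up. In front of it the flat deck is clear for 140 mm to the heater's front.
- plate_front (a point): White 96-well plate with purple cap mat, 86 mm deep, 128 wide, 30 high overall, 0.13 to 0.21 kg, loose on the block between four corner guides (10 mm above the deck, 1 mm play). The point: middle of its front bottom edge, 5 mm above the deck while it lies flat; axes then as the notch's. A wedge in the notch tips it up about its back edge; the guides keep it from sliding back.
- plate_back (a point): Middle of the plate's back bottom edge, 85.5 mm behind the front one; 5 mm above the deck.
- wedge_grip (a point): Orange plastic wedge, flat on the bench, 115 mm long, some 90 g. The point: centre of its upright grip, a block 45 mm long, 20 mm wide, 49 mm high from the underside; the point is 30 mm above the underside. x level, towards the tip, 92.5 mm ahead; y across the grip; z up. The ramp, 26 mm wide, rises from 2 mm high at the tip to 17 mm in 60 mm (1 in 4); a 10 mm neck, 17 mm high, joins it to the grip.
- wedge_tip (a point): Middle of the wedge's thin front edge, at its underside.
- key_yellow (a joint): Travel of the yellow key (alarm off), m: 0 up, 0.005 fully down; springs back; about 1.4 N starts it and 4.5 N holds it fully down. Pressed when moved more than 3 mm.
- key_yellow_top (a point): Centre of the top of the yellow key, a cap 21 x 24 mm standing 10 mm proud of the console, which slopes 8 degrees down towards the robot. z is the key's axis.
- key_red (a joint): Travel of the red key (heating off), same as the yellow key.
- key_red_top (a point): Centre of the top of the red key, same size; it is 48 mm to the right of the yellow one.
- key_up (a joint): Travel of the grey arrow key in front (towards the robot, 50 mm) of the yellow key; same size and spring. Not to be pressed.
- key_down (a joint): Travel of the grey arrow key in front (towards the robot, 50 mm) of the red key; same size and spring. Not to be pressed.
- timer: a white lab timer, 62 x 66 x 16 mm; loose on the bench, to be left alone. Origin at the centre of its underside.
- tip_box: a box of pipette tips with a dark base and clear lid, 84 x 120 x 64 mm; loose on the bench, to be left alone. Origin at the centre of its underside.
- empty_plate: an empty white microplate without caps, 86 x 128 x 14 mm; loose on the bench, to be left alone. Origin at the centre of its underside.
- tube_rack: a blue rack of small capped tubes, 104 x 58 x 37 mm; loose on the bench, to be left alone. Origin at the centre of its underside.
- sample_pot: a clear pot with a purple cap, 42 mm across, 62 mm high; loose on the bench, to be left alone. Origin at the centre of its underside.
- reagent_bottle: a glass bottle with a blue cap, 68 mm across, 150 mm high; loose on the bench, to be left alone. Origin at the centre of its underside.
- marker: a white and black marker pen lying down, 130 mm long; loose on the bench, to be left alone. Origin at the centre of its underside.
Not all that is in view belongs to the job. There is more than one size of the part that bears plate_front; the job needs the middle-sized.

How it is judged:
On the way, in this order (a step that is already met when the one before it is completed fails the run):
1. the yellow key is pressed down, the red one up (value of joint key_yellow above 0.003 m and value of joint key_red below 0.0015 m), for 0.1 s.
2. then the red key is pressed down, the yellow one up (value of joint key_red above 0.003 m and value of joint key_yellow below 0.0015 m), for 0.1 s.
3. then the gripped wedge raises the plate's front edge off the block (z of plate_front in the frame of notch above 0.0075 m and contact force between the fingers and wedge above 1 N and contact force between wedge and plate above 0.1 N), for 0.2 s.
At the end, for the whole second after the job is handed in: Plate front edge 2.5 to 8 mm up, back edge on the block (2.5 mm), plate in place (5 mm) and at rest, carried by the wedge (over 0.1 N), which lies flat (0.2 rad, tip under 4 mm off the deck) and is held in the fingers (over 1 N); the robot is off the plate; all keys up (all of step 3 and z of plate_front in the frame of notch below 0.013 m and z of plate_back in the frame of notch between 0.003 and 0.0075 m and horizontal distance between plate_front and notch below 0.005 m and angle between wedge_grip's own z axis and vertical below 0.2 rad and contact force between each of the arm, the fingers and plate below 0.2 N and z of wedge_tip in the frame of notch below 0.004 m and linear speed of plate below 0.02 m/s and value of joint each of key_yellow, key_red, key_up, key_down below 0.0015 m); the arm keeps its last pose, push and grip.
It fails at once if a grey arrow key is pressed (value of joint any of key_up, key_down above 0.003 m).
It fails at once if yellow and red keys are down together (value of joint each of key_yellow, key_red above 0.003 m).
It fails at once if the robot itself pushes on the plate (over 1 N) (contact force between any of the arm, the fingers and plate above 1 N).
It fails at once if the plate is tipped far over (more than 0.17 rad, some 15 mm at its front edge) (angle between plate_front's own z axis and vertical above 0.17 rad).
It fails at once if a bystander is moved more than 30 mm (distance of any of timer, tip_box, empty_plate, tube_rack, sample_pot, reagent_bottle, marker from where it was at the start of the episode above 0.03 m).
It also fails if it takes over 58 s, if anything falls off the work surface, if the arm or the gripper's body presses on something with over 40 N, if the wrist force passes 120 N, or if a joint passes its speed limit or range.

## Working session

There is one attempt and no reset: what is moved stays moved. The work goes in short steps, Python scripts to look and compute and a tool call to move; the robot and the scene stay as the last step left them, time stands still between calls to the robot, and variables do not carry over. Pictures are saved under pics/ and viewed, and the job is handed in when it is done.

Besides the shell and the picture viewer there is one more tool, called by a JSON object that holds its "name" and its "arguments". play_rows: Moves the arm, as the interface text tells. Its arguments: {"type":"object","properties":{"increments":{"type":"array"},"grip_force":{"type":"number"}},"required":["increments"]}

```bash
mkdir -p pics; python3 - <<'E'
from plant import r
import cv2
s=r.get_state(); print({k:(v if not hasattr(v,'tolist') else v.tolist()) for k,v in s.items()})
for n in ("side","top"):
    im=r.snapshot(n); cv2.imwrite(f"pics/{n}0.png",im[:,:,::-1])
    c=r.get_calibration(n); print(n,c)
E
```

```text
{'clock': 0.0, 'q': [-1.0722237546638642, 0.6899565791912623, -0.19453951821361315, 1.5663285384062524, 0.15732021851382966, 0.9025032510035494, -0.21508864028719105], 'qd': [-0.0005243526200989732, -0.00104472793852813, -0.0006262725700774767, 0.0010900361482586228, -0.0018098004228228625, 0.0005653094133880636, 0.0001824438210374323], 'joint_torque': [-0.0002698783737287158, -52.756497859954834, -1.2670661509037018, -15.342190861701965, -0.05266553373076022, 0.006760827382095158, 0.0001594380546521279], 'tool_pos': [0.2798941140302468, 0.5581260749056182, 0.23793191740428607], 'eef_rot': [0.8509129220661512, 0.5253059954567368, -0.0007288329564759811, 0.0005282050475006608], 'contact_force': [0.28925156983543615, -0.27773921067090745, 0.4037147285756769], 'moment': [0.020926840764067964, 0.012252821194970913, 0.012219101967781601], 'opening': 0.996254240725218}
side {'fx': 420.10951336344766, 'fy': 420.10951336344766, 'cx': 252.4539884961742, 'cy': 191.99015833953328, 'R': array([[ 0.94251811, -0.33350825,  0.0207812 ],
       [-0.2233475 , -0.6750123 , -0.70318866],
       [ 0.24854678,  0.65812662, -0.71069955]]), 't': array([-0.48957586,  0.15359709,  1.29600039])}
top {'fx': 464.80738074170426, 'fy': 464.80738074170426, 'cx': 261.9205793843705, 'cy': 191.19292076315182, 'R': array([[-0.00438505, -0.9999841 , -0.00354575],
       [-0.97281754,  0.00508684, -0.23151707],
       [ 0.23153143,  0.00243416, -0.97282438]]), 't': array([1.23471115e-04, 5.20221502e-01, 1.41575995e+00])}
```

View pics/side0.png

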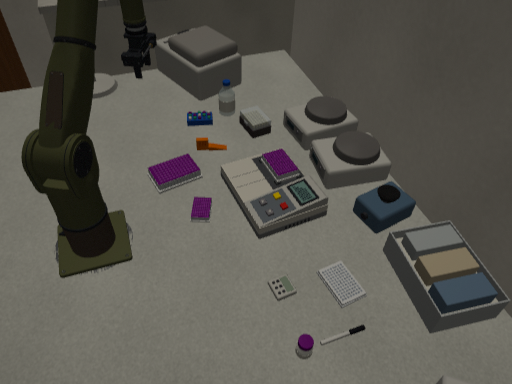

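View pics/top0.png

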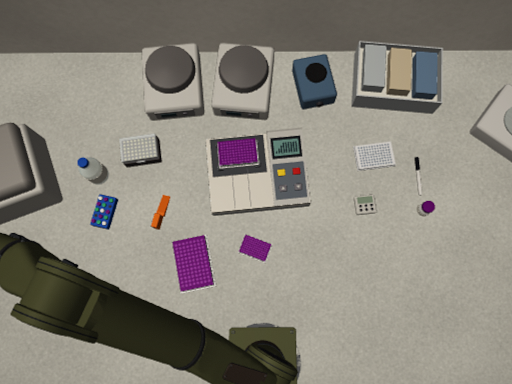

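The side view shows the heater at about (272,190), the wedge at (211,145) and the arm on the left. In the top view the heater is at (258,172) and the wedge at (161,211). I'll enlarge both regions.

```bash
python3 - <<'E'
import cv2
a=cv2.imread("pics/top0.png"); b=cv2.imread("pics/side0.png")
cv2.imwrite("pics/h_top.png",cv2.resize(a[125:220,195:320],None,fx=6,fy=6,interpolation=cv2.INTER_CUBIC))
cv2.imwrite("pics/h_side.png",cv2.resize(b[140:240,212:334],None,fx=6,fy=6,interpolation=cv2.INTER_CUBIC))
w1=cv2.resize(a[190:235,145:180],(350,450),interpolation=cv2.INTER_CUBIC)
w2=cv2.resize(b[130:160,190:232],(420,300),interpolation=cv2.INTER_CUBIC)
w2=cv2.copyMakeBorder(w2,0,150,0,0,cv2.BORDER_CONSTANT)
cv2.imwrite("pics/wedge.png",cv2.hconcat([w1,w2]))
E
```

```text
(no output)
```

View pics/h_top.png

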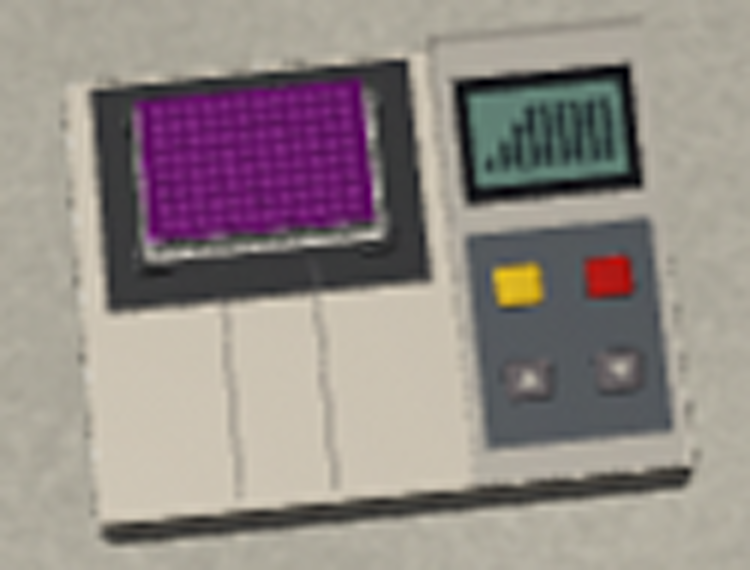

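View pics/h_side.png

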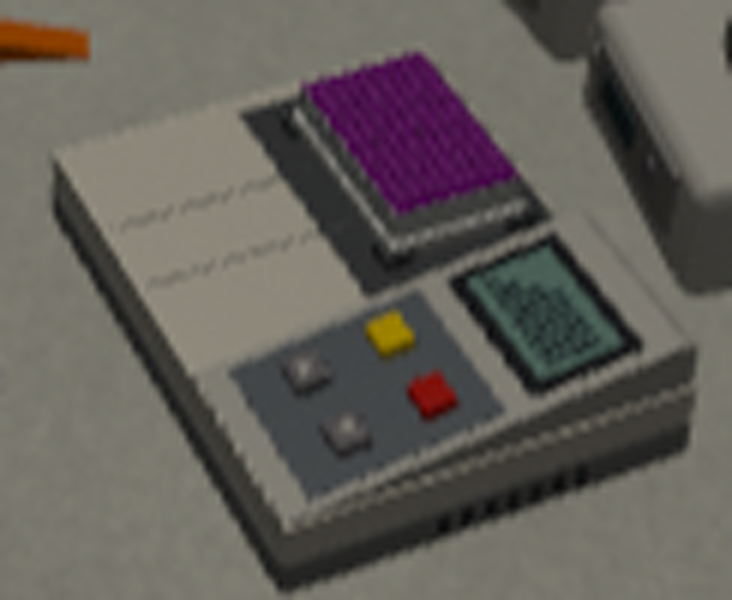

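View pics/wedge.png

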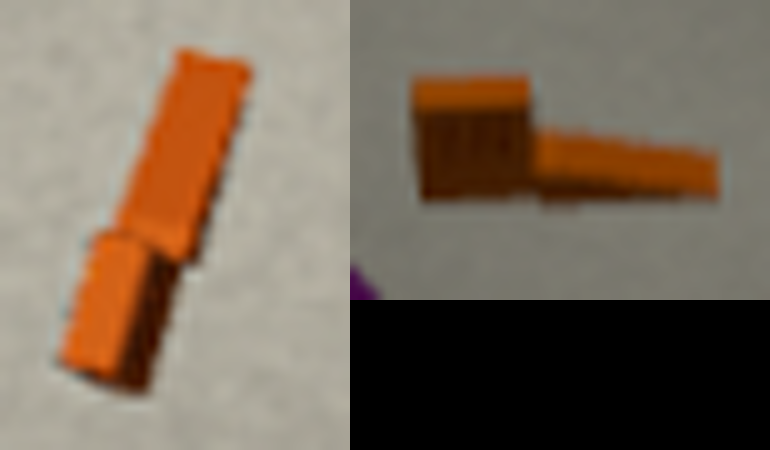

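The crops show the keys clearly in both views. In the top crop yellow is at (518,284) and red at (609,276); in the side crop yellow is at (390,333) and red at (432,394). I'll fit the heater, keys and wedge by least squares.

```bash
cat > h.py <<'E'
import numpy as np
from plant import r
from scipy.spatial.transform import Rotation as Ro
C={n:r.get_calibration(n) for n in("side","top")}
def proj(n,X):
    c=C[n]; p=np.asarray(X)@c["R"].T+c["t"]
    return np.stack([c["fx"]*p[...,0]/p[...,2]+c["cx"],c["fy"]*p[...,1]/p[...,2]+c["cy"]],-1)
def rot(a): return np.array([[np.cos(a),-np.sin(a),0],[np.sin(a),np.cos(a),0],[0,0,1]])
E
cat > fit.py <<'E'
from h import *
from scipy.optimize import least_squares
def px(u,v,f,o): return ((np.array([u,v])+.5)/f-.5)+np.array(o)
T=lambda u,v:px(u,v,6,(195,125)); S=lambda u,v:px(u,v,6,(212,140))
obs=[("top",T(100,525),(-.125,.16,.06)),("top",T(690,468),(-.125,-.16,.062)),
("side",S(55,155),(-.125,.16,.06)),("side",S(287,525),(-.125,-.16,.062)),("side",S(693,345),(.125,-.16,.095)),("top",T(641,20),(.125,-.16,.095)),
("top",T(149,262),(.015,.121,.065)),("top",T(386,238),(.015,-.007,.065)),("side",S(395,250),(.015,-.007,.066))]
keys=[("top",T(518,284),0),("top",T(609,276),1),("side",S(390,330),0),("side",S(432,391),1),("top",T(528,380),2),("top",T(618,369),3),("side",S(305,370),2),("side",S(347,430),3)]
sl=np.arctan2(.033,.25)
def key(i,kx,ky):
    x=kx-(.05*np.cos(sl) if i>1 else 0); y=ky-(.048 if i%2 else 0)
    return np.array([x-.010*np.sin(sl),y,.0785+x*np.tan(sl)+.010*np.cos(sl)])
def res(p,full=False):
    o=np.array([p[0],p[1],0]);R=rot(p[2])
    e=[proj(n,o+R@np.array(X))-u for n,u,X in obs]+[proj(n,o+R@key(i,p[3],p[4]))-u for n,u,i in keys]
    return np.array(e) if full else np.concatenate(e)
s=least_squares(res,[.65,0,.1,0,-.08],loss="soft_l1"); p=s.x
print("heater",p.round(4)); print(res(p,True).round(1).tolist())
o=np.array([p[0],p[1],0]);R=rot(p[2])
print("yellow",(o+R@key(0,*p[3:])).round(4),"red",(o+R@key(1,*p[3:])).round(4),"notch",(o+R@[.015,.057,.06]).round(4))
WT=lambda u,v:px(u,v,10,(145,190)); WS=lambda u,v:px(u-350,v,10,(190,130))
# wedge frame: grip centre, x to tip
wo=[("top",WT(180,50),(.0925,.013,.002)),("top",WT(252,70),(.0925,-.013,.002)),
("top",WT(100,230),(.0225,.010,.049)),("top",WT(152,245),(.0225,-.010,.049)),("top",WT(60,360),(-.0225,.010,.049)),("top",WT(113,378),(-.0225,-.010,.049)),
("side",WS(412,77),(-.0225,.010,.049)),("side",WS(416,107),(-.0225,-.010,.049)),("side",WS(531,105),(.0225,-.010,.049)),("side",WS(529,77),(.0225,.010,.049)),("side",WS(718,198),(.0925,-.013,0)),("side",WS(720,155),(.0925,.013,.002)),("side",WS(420,200),(-.0225,-.010,0))]
def rw(q,full=False):
    o=np.array([q[0],q[1],0]);R=rot(q[2])
    e=[proj(n,o+R@np.array(X))-u for n,u,X in wo]; return np.array(e) if full else np.concatenate(e)
q=least_squares(rw,[.55,.3,-.3],loss="soft_l1").x
print("wedge",q.round(4)); print(rw(q,True).round(1).tolist())
E
python3 fit.py
```

```text
heater [ 0.5923  0.0134  0.0917 -0.0218 -0.0753]
[[-1.3, 0.2], [1.5, -0.1], [-1.1, -1.6], [-0.7, 0.8], [3.8, -0.6], [1.3, -3.4], [-0.5, -0.2], [-0.3, 0.1], [-0.4, 0.6], [0.3, 0.1], [0.3, 0.0], [-0.1, -0.2], [-0.1, -0.2], [0.3, -0.2], [0.4, 0.2], [-0.0, -0.9], [-0.3, -0.6]]
yellow [ 0.5762 -0.0636  0.0855] red [ 0.5806 -0.1114  0.0855] notch [0.6021 0.0716 0.06  ]
wedge [ 0.4322  0.335  -0.2409]
[[0.2, -0.2], [0.6, -0.4], [-0.2, -0.4], [0.6, -0.4], [-0.3, 0.3], [0.5, -0.1], [-0.3, -0.4], [-0.7, -0.1], [-0.2, -0.5], [-0.1, -1.0], [0.1, -0.1], [-0.5, -0.4], [-0.1, 0.6]]
```

```bash
cat > plan.py <<'E'
# usage: plan.py x y z yaw_deg(of tool x axis) nrows : remaining move in rows along tool axes
from h import *
import sys
def rows(x,y,z,yaw,n):
    s=r.get_state(); p=np.array(s["tool_pos"]); R=Ro.from_quat(s["eef_rot"])
    tgt=Ro.from_matrix(np.column_stack([[np.cos(yaw),np.sin(yaw),0],[np.sin(yaw),-np.cos(yaw),0],[0,0,-1]]))
    rv=(R.inv()*tgt).as_rotvec()
    print("t",round(s["clock"],2),"pos",p.round(4),"dist mm",round(1e3*np.linalg.norm(np.array([x,y,z])-p),1),"rotvec to go",rv.round(3),"F",np.round(s["contact_force"],1),"open",round(s["opening"],3))
    d=(np.array([x,y,z])-p)/n
    for k in range(n):
        Rk=R*Ro.from_rotvec(rv*k/n)
        print([round(v,1) for v in Rk.inv().apply(d)*1e3],[round(v,3) for v in rv/n])
a=list(map(float,sys.argv[1:])); rows(a[0],a[1],a[2],np.deg2rad(a[3]),int(a[4]))
E
python3 plan.py .5742 -.0637 .16 95.25 13
python3 - <<'E'
from h import *
from scipy.optimize import least_squares
f=lambda u,v:((np.array([u,v])+.5)/6-.5)+np.array((195,125))
def bp(n,u,z):
    c=C[n]; d=c["R"].T@[(u[0]-c["cx"])/c["fx"],(u[1]-c["cy"])/c["fy"],1]; o=-c["R"].T@c["t"]; return o+d*(z-o[2])/d[2]
for a,b in(((225,305),(240,497)),((318,295),(335,490))):
    A=bp("top",f(*a),.06);B=bp("top",f(*b),.06); v=A-B; print(A,B,np.arctan2(v[1],v[0]))
    R=rot(.0917).T
    for P in(A,B): print("heater frame",R@(P-[.5923,.0134,0]))
# plate mat top z .095 front edge
A=bp("top",f(146,242),.094);B=bp("top",f(376,220),.094);v=A-B;print("mat",A,B,np.arctan2(v[1],v[0])-np.pi/2)
E
```

```text
t 0.1 pos [0.2799 0.5582 0.238 ] dist mm 692.4 rotvec to go [-0.     0.002 -0.556] F [ 0.3 -1.4  0.6] open 1.001
[np.float64(-32.6), np.float64(41.7), np.float64(6.1)] [np.float64(-0.0), np.float64(0.0), np.float64(-0.043)]
[np.float64(-34.4), np.float64(40.2), np.float64(6.1)] [np.float64(-0.0), np.float64(0.0), np.float64(-0.043)]
[np.float64(-36.1), np.float64(38.7), np.float64(6.0)] [np.float64(-0.0), np.float64(0.0), np.float64(-0.043)]
[np.float64(-37.7), np.float64(37.2), np.float64(6.0)] [np.float64(-0.0), np.float64(0.0), np.float64(-0.043)]
[np.float64(-39.2), np.float64(35.5), np.float64(6.0)] [np.float64(-0.0), np.float64(0.0), np.float64(-0.043)]
[np.float64(-40.7), np.float64(33.8), np.float64(6.0)] [np.float64(-0.0), np.float64(0.0), np.float64(-0.043)]
[np.float64(-42.1), np.float64(32.0), np.float64(6.0)] [np.float64(-0.0), np.float64(0.0), np.float64(-0.043)]
[np.float64(-43.5), np.float64(30.2), np.float64(6.0)] [np.float64(-0.0), np.float64(0.0), np.float64(-0.043)]
[np.float64(-44.7), np.float64(28.3), np.float64(6.0)] [np.float64(-0.0), np.float64(0.0), np.float
[... 233 characters left out ...]

[np.float64(-48.0), np.float64(22.3), np.float64(6.0)] [np.float64(-0.0), np.float64(0.0), np.float64(-0.043)]
[np.float64(-48.9), np.float64(20.3), np.float64(6.0)] [np.float64(-0.0), np.float64(0.0), np.float64(-0.043)]
[0.57296052 0.09306456 0.06      ] [0.46831772 0.08408149 0.06      ] 0.08563516291416831
heater frame [-0.01196322  0.0811008   0.06      ]
heater frame [-0.11698896  0.08173777  0.06      ]
[0.57823618 0.04337815 0.06      ] [0.47181621 0.03414328 0.06      ] 0.08656079897469457
heater frame [-0.01125958  0.03114004  0.06      ]
heater frame [-0.11807808  0.03168901  0.06      ]
mat [0.59810318 0.13253692 0.094     ] [0.60949163 0.01184326 0.094     ] 0.09407980575364272
```

{"name": "play_rows", "arguments": {"increments": [[0, -32, 41, 2, 0, 0, -0.045], [0, -34, 40, 2, 0, 0, -0.045], [0, -36, 39, 4, 0, 0, -0.045], [0, -38, 37, 4, 0, 0, -0.045], [0, -39, 35, 6, 0, 0, -0.045], [0, -41, 34, 6, 0, 0, -0.045], [0, -42, 32, 6, 0, 0, -0.045], [0, -43, 30, 6, 0, 0, -0.045]], "grip_force": 30}}

```text
clock: 1.1
tool_pos: [0.4682, 0.1732, 0.1983]
eef_rot: [0.736, 0.677, -0.001, -0.001]
contact_force: [0.5, 0.6, -0.5]
opening: 0.113
```

```bash
sed -i 's/round(v,1) for/float(round(v,1)) for/;s/round(v,3) for/float(round(v,3)) for/' plan.py; python3 plan.py .5742 -.0637 .115 95.25 8
```

```text
t 1.1 pos [0.4682 0.1732 0.1983] dist mm 272.6 rotvec to go [-0.003 -0.    -0.174] F [ 0.5  0.6 -0.5] open 0.113
[-28.4, 15.7, 10.4] [-0.0, -0.0, -0.022]
[-28.7, 15.1, 10.4] [-0.0, -0.0, -0.022]
[-29.1, 14.4, 10.4] [-0.0, -0.0, -0.022]
[-29.4, 13.8, 10.4] [-0.0, -0.0, -0.022]
[-29.7, 13.1, 10.4] [-0.0, -0.0, -0.022]
[-29.9, 12.5, 10.4] [-0.0, -0.0, -0.022]
[-30.2, 11.8, 10.4] [-0.0, -0.0, -0.022]
[-30.5, 11.2, 10.4] [-0.0, -0.0, -0.022]
```

{"name": "play_rows", "arguments": {"increments": [[0, -38, 21, 6, 0, 0, -0.03], [0, -38, 20, 6, 0, 0, -0.03], [0, -39, 19, 8, 0, 0, -0.03], [0, -40, 18, 12, 0, 0, -0.03], [0, -40, 16, 14, 0, 0, -0.03], [0, -40, 16, 16, 0, 0, -0.02], [0, 0, 0, 16, 0, 0, 0], [0, 0, 0, 0, 0, 0, 0]]}}

```text
clock: 2.1
tool_pos: [0.5788, -0.0768, 0.1145]
eef_rot: [0.677, 0.736, -0.003, -0.002]
contact_force: [-0.7, 0.0, 0.3]
opening: 0.006
```

```bash
python3 plan.py .5742 -.0637 .0865 95.25 1;python3 - <<'E'
from plant import r
import cv2
cv2.imwrite("pics/s1.png",cv2.resize(r.snapshot("side")[120:260,180:360],None,fx=4,fy=4)[:,:,::-1])
E
```

```text
t 2.1 pos [ 0.5788 -0.0768  0.1145] dist mm 31.3 rotvec to go [-0.007  0.001 -0.008] F [-0.7  0.   0.3] open 0.006
[13.5, -3.3, 28.0] [-0.007, 0.001, -0.008]
```

View pics/s1.png

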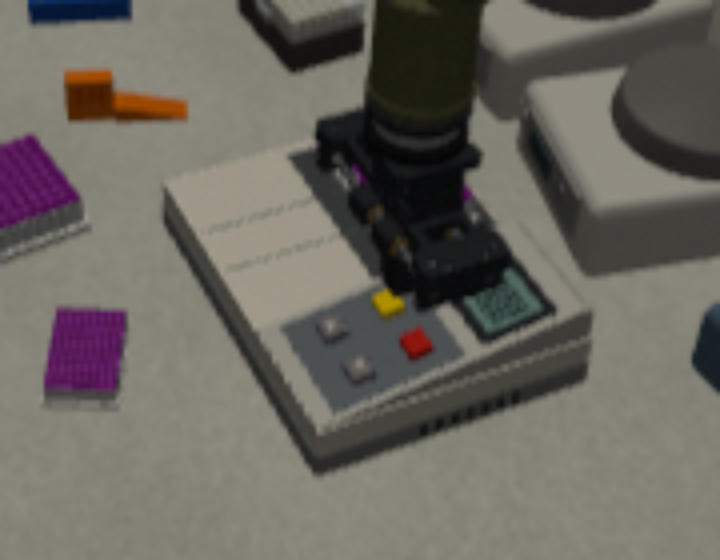

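The gripper is shut and hovering just behind and above the yellow key (387,302 in the crop). I'll check the hover offset by projecting the TCP.

```bash
python3 -c "
from h import *
print((proj('side',[[.5788,-.0768,.1145],[.5762,-.0636,.0855]])-[180,120])*4)"
```

```text
[[397.67020308 282.37099718]
 [385.98473761 297.65711644]]
```

{"name": "play_rows", "arguments": {"increments": [[0, 13.5, -3, 8, 0, 0, -0.008], [0, 0, 0, 8, 0, 0, 0], [0, 0, 0, 4, 0, 0, 0], [0, 0, 0, 3, 0, 0, 0], [0, 0, 0, 3, 0, 0, 0], [0, 0, 0, 0, 0, 0, 0], [0, 0, 0, 0, 0, 0, 0], [0, 0, 0, 0, 0, 0, 0]]}}

```text
clock: 3.15
tool_pos: [0.5753, -0.0593, 0.0895]
eef_rot: [0.672, 0.741, -0.001, -0.001]
contact_force: [-0.2, 0.5, -0.3]
opening: 0.005
```

```bash
python3 plan.py .5742 -.0637 .0815 95.25 1;python3 - <<'E'
from plant import r
import cv2
cv2.imwrite("pics/s2.png",cv2.resize(r.snapshot("side")[120:260,180:360],None,fx=4,fy=4)[:,:,::-1])
E
```

```text
t 3.15 pos [ 0.5753 -0.0593  0.0895] dist mm 9.2 rotvec to go [-0.003  0.001  0.006] F [-0.2  0.5 -0.3] open 0.005
[-4.3, -1.5, 8.0] [-0.003, 0.001, 0.006]
```

View pics/s2.png

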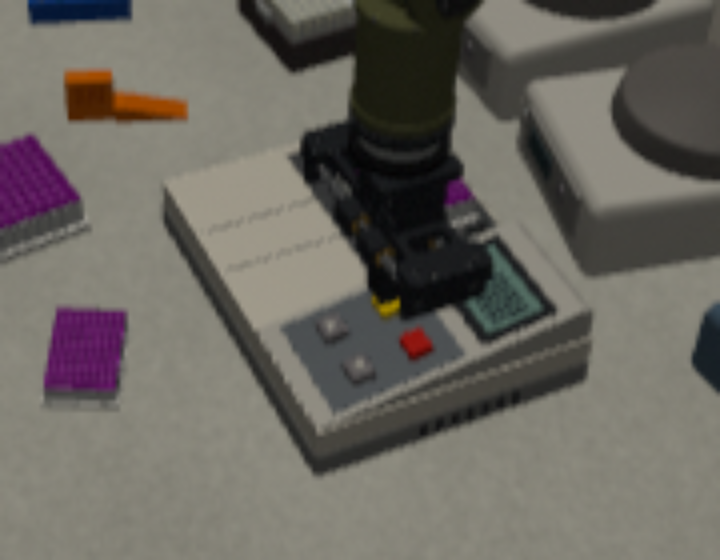

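The fingers are just above the yellow key with no contact force yet, so I press.

{"name": "play_rows", "arguments": {"increments": [[0, -4, -1, 2, 0, 0, 0], [0, 0, 0, 2, 0, 0, 0], [0, 0, 0, 2, 0, 0, 0], [0, 0, 0, 2, 0, 0, 0], [0, 0, 0, 1, 0, 0, 0], [0, 0, 0, 0.5, 0, 0, 0], [0, 0, 0, 0.5, 0, 0, 0], [0, 0, 0, 0.5, 0, 0, 0]]}}

```text
clock: 4.2
tool_pos: [0.5755, -0.0639, 0.0825]
eef_rot: [0.672, 0.741, -0.001, 0.001]
contact_force: [-1.4, -1.3, 6.9]
opening: 0.003
```

```bash
python3 plan.py .5742 -.0637 .0805 95.25 1;python3 - <<'E'
from plant import r
import cv2
cv2.imwrite("pics/s3.png",cv2.resize(r.snapshot("side")[160:230,240:330],None,fx=8,fy=8)[:,:,::-1])
E
```

```text
t 4.2 pos [ 0.5755 -0.0639  0.0825] dist mm 2.4 rotvec to go [-0.     0.003  0.006] F [-1.4 -1.3  6.9] open 0.003
[0.3, -1.3, 2.0] [-0.0, 0.003, 0.006]
```

View pics/s3.png

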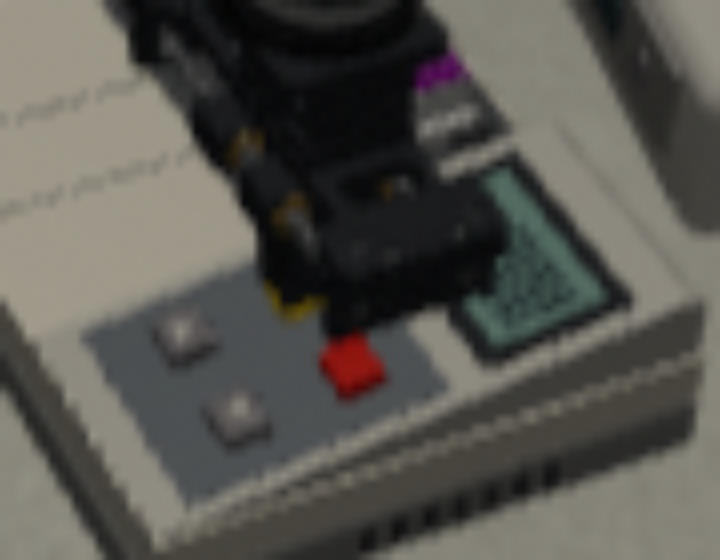

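Force on the fingers is 6.9 N, so the yellow key is at its stop (visible at (292,303)) and the red key at (352,365) is up. Now I lift and move to the red key.

{"name": "play_rows", "arguments": {"increments": [[0, 0, 0, -10, 0, 0, 0], [0, 0, 0, -8, 0, 0, 0], [0, -16, 0, 0, 0, 0, 0], [0, -16, 0, 0, 0, 0, 0], [0, -13, 0, 0, 0, 0, 0], [0, 0, 0, 0, 0, 0, 0], [0, 0, 0, 0, 0, 0, 0], [0, 0, 0, 2, 0, 0, 0]]}}

```text
clock: 5.25
tool_pos: [0.5792, -0.1133, 0.0985]
eef_rot: [0.672, 0.74, -0.002, 0.0]
contact_force: [-0.1, 1.2, -0.2]
opening: 0.006
```

```bash
python3 plan.py .5792 -.1114 .0895 95.25 1
```

```text
t 5.25 pos [ 0.5792 -0.1133  0.0985] dist mm 9.2 rotvec to go [-0.002  0.003  0.004] F [-0.1  1.2 -0.2] open 0.006
[1.9, 0.2, 9.0] [-0.002, 0.003, 0.004]
```

{"name": "play_rows", "arguments": {"increments": [[0, 2, 0, 5, 0, 0, 0], [0, 0, 0, 3, 0, 0, 0], [0, 0, 0, 2, 0, 0, 0], [0, 0, 0, 2, 0, 0, 0], [0, 0, 0, 2, 0, 0, 0], [0, 0, 0, 2, 0, 0, 0], [0, 0, 0, 1, 0, 0, 0], [0, 0, 0, 0.5, 0, 0, 0]]}}

```text
clock: 6.25
tool_pos: [0.5797, -0.1095, 0.0825]
eef_rot: [0.672, 0.741, -0.001, 0.001]
contact_force: [-2.4, -0.1, 6.0]
opening: 0.005
```

```bash
python3 plan.py .5792 -.1114 .0825 95.25 1;python3 - <<'E'
from plant import r
import cv2
cv2.imwrite("pics/s4.png",cv2.resize(r.snapshot("side")[160:230,240:330],None,fx=8,fy=8)[:,:,::-1])
E
```

```text
t 6.25 pos [ 0.5797 -0.1095  0.0825] dist mm 2.0 rotvec to go [-0.     0.004  0.006] F [-2.4 -0.1  6. ] open 0.005
[-1.8, -0.7, -0.0] [-0.0, 0.004, 0.006]
```

View pics/s4.png

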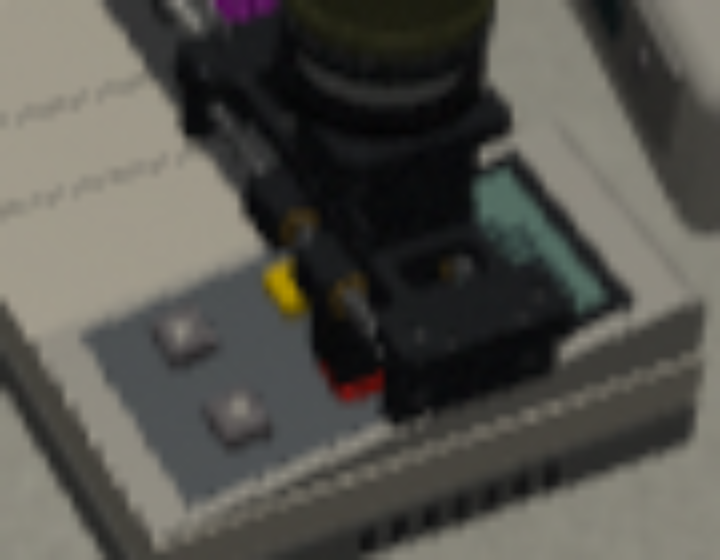

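The red key is pressed (6 N, cap sunk at (352,385)) and the yellow one is up at (285,288). I retract and head for the wedge.

{"name": "play_rows", "arguments": {"increments": [[0, 0, 0, 0.5, 0, 0, 0], [0, 0, 0, -15, 0, 0, 0], [0, 0, 0, -40, 0, 0, 0], [0.6, 20, -5, -30, 0, 0, 0], [0.6, 50, -12, 0, 0, 0, 0.05], [0.6, 50, -12, 0, 0, 0, 0.05], [0.6, 50, -12, 0, 0, 0, 0.05], [0.6, 50, -12, 0, 0, 0, 0.05]]}}

```text
clock: 7.3
tool_pos: [0.5216, 0.1094, 0.1727]
eef_rot: [0.748, 0.663, 0.0, 0.003]
contact_force: [0.8, -0.2, 0.5]
opening: 0.552
```

```bash
python3 plan.py .4322 .335 .12 76.2 7
```

```text
t 7.3 pos [0.5216 0.1094 0.1727] dist mm 248.3 rotvec to go [0.005 0.004 0.121] F [ 0.8 -0.2  0.5] open 0.552
[30.5, -16.6, 7.3] [0.001, 0.001, 0.017]
[30.2, -17.1, 7.4] [0.001, 0.001, 0.017]
[29.9, -17.6, 7.4] [0.001, 0.001, 0.017]
[29.6, -18.1, 7.4] [0.001, 0.001, 0.017]
[29.3, -18.6, 7.4] [0.001, 0.001, 0.017]
[28.9, -19.1, 7.5] [0.001, 0.001, 0.017]
[28.6, -19.6, 7.5] [0.001, 0.001, 0.017]
```

{"name": "play_rows", "arguments": {"increments": [[0.6, 36, -20, 4, 0.005, 0, 0.02], [0.6, 36, -21, 6, 0, 0.004, 0.02], [0.6, 36, -22, 8, 0, 0, 0.02], [0.6, 35, -22, 12, 0, 0, 0.02], [0.6, 33, -22, 12, 0, 0, 0.02], [0.6, 16, -10, 10, 0, 0, 0.01], [0.6, 0, 0, 0, 0, 0, 0], [0.6, 0, 0, 0, 0, 0, 0]]}}

```text
clock: 8.3
tool_pos: [0.4337, 0.3314, 0.1243]
eef_rot: [0.782, 0.623, 0.004, -0.002]
contact_force: [-0.4, 0.8, 0.7]
opening: 0.598
```

```bash
python3 plan.py .4322 .335 .07 76.2 1;python3 - <<'E'
from h import *
import cv2
a=r.snapshot("side");b=r.snapshot("top")
cv2.imwrite("pics/s5.png",cv2.hconcat([cv2.resize(a[90:180,160:250],None,fx=4,fy=4),cv2.resize(b[170:260,115:205],None,fx=4,fy=4)])[:,:,::-1])
E
```

```text
t 8.3 pos [0.4337 0.3314 0.1243] dist mm 54.5 rotvec to go [ 0.001 -0.008  0.015] F [-0.4  0.8  0.7] open 0.598
[2.8, -2.4, 54.3] [0.001, -0.008, 0.015]
```

View pics/s5.png

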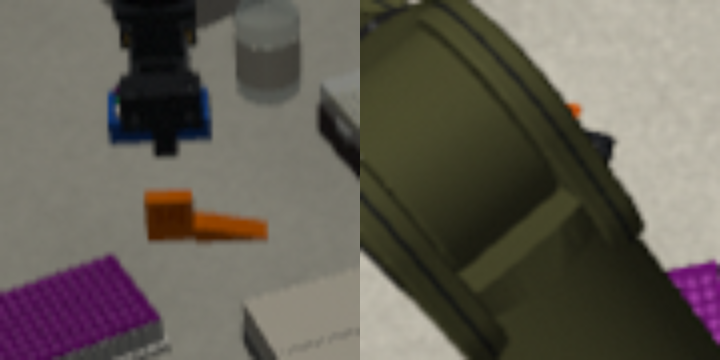

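The side crop shows the open fingers centred above the wedge grip at (168,215). I descend.

{"name": "play_rows", "arguments": {"increments": [[0.6, 3, -2, 12, 0, -0.008, 0.015], [0.6, 0, 0, 20, 0, 0, 0], [0.6, 0, 0, 20, 0, 0, 0], [0.6, 0, 0, 20, 0, 0, 0], [0.6, 0, 0, 15, 0, 0, 0], [0.6, 0, 0, 6, 0, 0, 0], [0.6, 0, 0, 0, 0, 0, 0], [0.6, 0, 0, 0, 0, 0, 0]]}}

```text
clock: 9.4
tool_pos: [0.4359, 0.3321, 0.0275]
eef_rot: [0.79, 0.613, 0.001, 0.002]
contact_force: [-0.4, 0.5, 0.1]
opening: 0.607
```

```bash
python3 plan.py .4322 .335 .012 76.2 1;python3 - <<'E'
from h import *
import cv2
a=r.snapshot("side")
cv2.imwrite("pics/s6.png",cv2.resize(a[90:180,160:250],None,fx=6,fy=6)[:,:,::-1])
E
```

```text
t 9.4 pos [0.4359 0.3321 0.0275] dist mm 16.2 rotvec to go [ 0.004  0.    -0.01 ] F [-0.4  0.5  0.1] open 0.607
[1.9, -4.4, 15.4] [0.004, 0.0, -0.01]
```

View pics/s6.png

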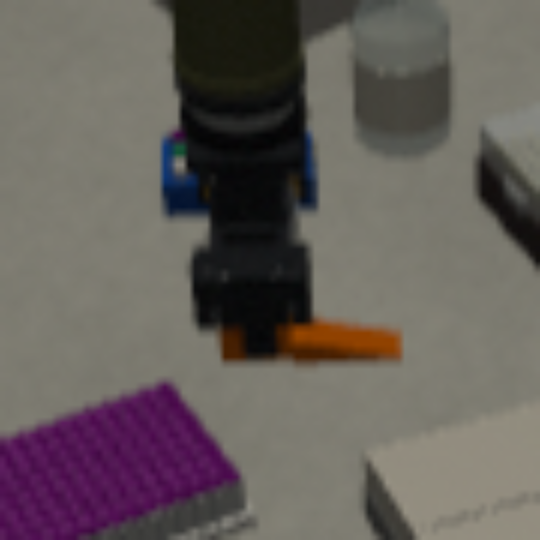

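The fingers straddle the grip at (260,340), with no contact. I correct by about 4 mm, lower the rest and close.

{"name": "play_rows", "arguments": {"increments": [[0.6, 2, -4, 6, 0.004, 0, -0.01], [0.6, 0, 0, 6, 0, 0, 0], [0.6, 0, 0, 3, 0, 0, 0], [0.6, 0, 0, 0, 0, 0, 0], [0, 0, 0, 0, 0, 0, 0], [0, 0, 0, 0, 0, 0, 0], [0, 0, 0, 0, 0, 0, 0], [0, 0, 0, 0, 0, 0, 0]], "grip_force": 30}}

```text
clock: 10.45
tool_pos: [0.4329, 0.3358, 0.0125]
eef_rot: [0.787, 0.617, 0.001, -0.0]
contact_force: [0.3, 1.2, -1.2]
opening: 0.224
```

```bash
python3 plan.py .4322 .335 .012 76.2 1;python3 - <<'E'
from h import *
import cv2
a=r.snapshot("side")
cv2.imwrite("pics/s7.png",cv2.resize(a[90:180,160:250],None,fx=6,fy=6)[:,:,::-1])
E
```

```text
t 10.45 pos [0.4329 0.3358 0.0125] dist mm 1.2 rotvec to go [ 0.001 -0.002  0.   ] F [ 0.3  1.2 -1.2] open 0.224
[-0.9, -0.5, 0.5] [0.001, -0.002, 0.0]
```

View pics/s7.png

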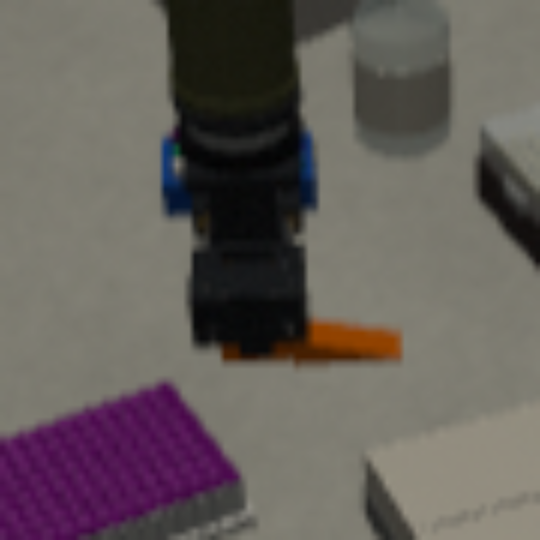

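The wedge is gripped (opening 0.224, or 19.7 mm). I lift it before swinging.

{"name": "play_rows", "arguments": {"increments": [[0, 0, 0, -10, 0, 0, 0], [0, 0, 0, -25, 0, 0, 0], [0, 0, 0, -30, 0, 0, 0], [0, 0, 0, -30, 0, 0, 0], [0, -10, 0, -20, 0, 0, -0.03], [0, -25, 6, 0, 0, 0, -0.05], [0, -30, 8, 0, 0, 0, -0.05], [0, -30, 8, 0, 0, 0, -0.05]]}}

```text
clock: 11.5
tool_pos: [0.4388, 0.2391, 0.1357]
eef_rot: [0.724, 0.689, 0.003, 0.0]
contact_force: [0.9, -0.5, -1.4]
opening: 0.223
```

```bash
python3 plan.py .489 .0613 .105 95.25 7
```

```text
t 11.5 pos [0.4388 0.2391 0.1357] dist mm 187.3 rotvec to go [ 0.005 -0.004 -0.141] F [ 0.9 -0.5 -1.4] open 0.223
[-25.0, 8.4, 4.3] [0.001, -0.001, -0.02]
[-25.2, 7.9, 4.3] [0.001, -0.001, -0.02]
[-25.3, 7.4, 4.3] [0.001, -0.001, -0.02]
[-25.5, 6.9, 4.3] [0.001, -0.001, -0.02]
[-25.6, 6.4, 4.3] [0.001, -0.001, -0.02]
[-25.7, 5.9, 4.4] [0.001, -0.001, -0.02]
[-25.9, 5.3, 4.4] [0.001, -0.001, -0.02]
```

{"name": "play_rows", "arguments": {"increments": [[0, -28, 9, 2, 0.005, -0.004, -0.025], [0, -28, 9, 2, 0, 0, -0.025], [0, -28, 8, 5, 0, 0, -0.025], [0, -28, 8, 6, 0, 0, -0.025], [0, -28, 7, 6, 0, 0, -0.02], [0, -26, 6, 6, 0, 0, -0.02], [0, -8, 1, 2, 0, 0, 0], [0, 0, 0, 0, 0, 0, 0]]}}

```text
clock: 12.5
tool_pos: [0.4916, 0.0567, 0.1107]
eef_rot: [0.674, 0.738, 0.001, 0.002]
contact_force: [-0.2, 0.1, -1.7]
opening: 0.224
```

```bash
python3 plan.py .489 .0613 .0735 95.25 1;python3 - <<'E'
from h import *
import cv2
a=r.snapshot("side");b=r.snapshot("top")
cv2.imwrite("pics/s8.png",cv2.resize(a[130:220,190:310],None,fx=6,fy=6)[:,:,::-1])
cv2.imwrite("pics/t8.png",cv2.resize(b[120:220,190:310],None,fx=6,fy=6)[:,:,::-1])
E
```

```text
t 12.5 pos [0.4916 0.0567 0.1107] dist mm 37.6 rotvec to go [ 0.004  0.002 -0.001] F [-0.2  0.1 -1.7] open 0.224
[4.9, -2.3, 37.2] [0.004, 0.002, -0.001]
```

View pics/s8.png

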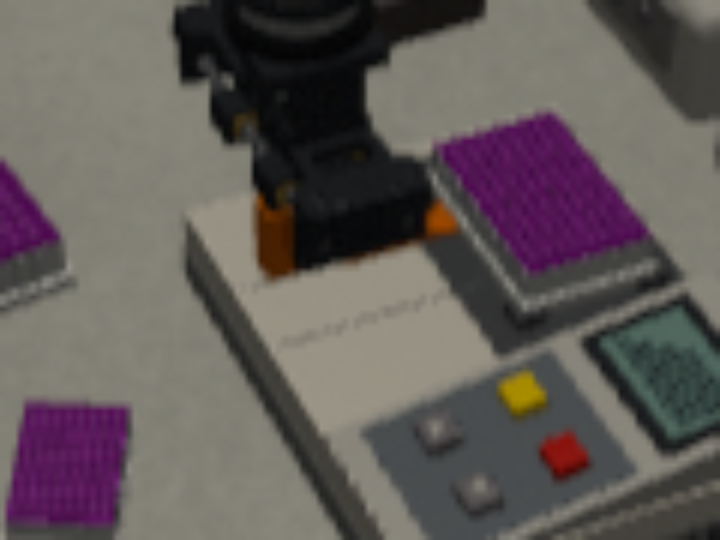

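View pics/t8.png

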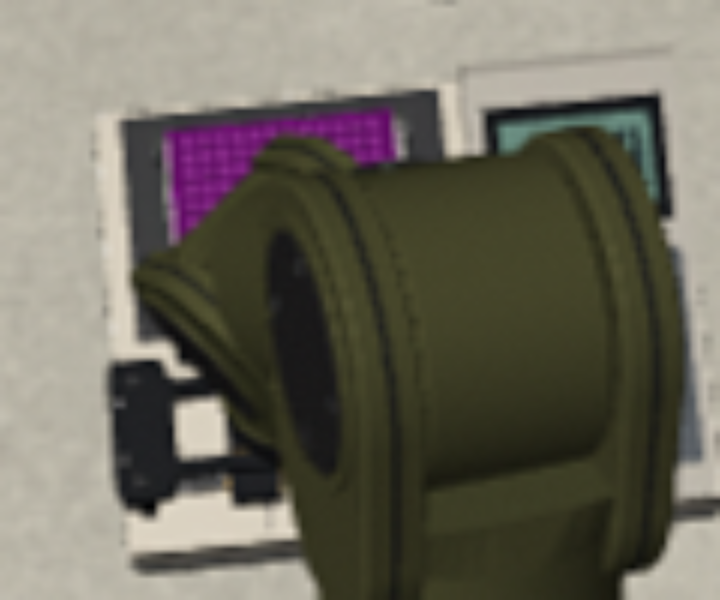

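The side view shows the wedge level above the deck, with its tip at (445,220) just short of the plate. The top view is blocked by the arm. I lower it onto the deck.

{"name": "play_rows", "arguments": {"increments": [[0, 5, -3, 8, 0.004, 0.002, 0], [0, 0, 0, 10, 0, 0, 0], [0, 0, 0, 9, 0, 0, 0], [0, 0, 0, 3, 0, 0, 0], [0, 0, 0, 2, 0, 0, 0], [0, 0, 0, 1, 0, 0, 0], [0, 0, 0, 0, 0, 0, 0], [0, 0, 0, 0, 0, 0, 0]]}}

```text
clock: 13.6
tool_pos: [0.4875, 0.0661, 0.0756]
eef_rot: [0.672, 0.741, 0.001, -0.001]
contact_force: [0.3, -0.2, -0.9]
opening: 0.224
```

```bash
python3 plan.py .489 .0613 .0725 95.25 1
```

```text
t 13.6 pos [0.4875 0.0661 0.0756] dist mm 5.9 rotvec to go [ 0.    -0.002  0.006] F [ 0.3 -0.2 -0.9] open 0.224
[-4.9, 1.0, 3.1] [0.0, -0.002, 0.006]
```

{"name": "play_rows", "arguments": {"increments": [[0, -2, 1, 1, 0, 0, 0.005], [0, -1.5, 0, 0.5, 0, 0, 0], [0, 0, 0, 0.5, 0, 0, 0], [0, 0, 0, 0.5, 0, 0, 0], [0, 0, 0, 0.5, 0, 0, 0], [0, 0, 0, 0.5, 0, 0, 0], [0, 0, 0, 0, 0, 0, 0], [0, 0, 0, 0, 0, 0, 0]]}}

```text
clock: 14.6
tool_pos: [0.4892, 0.0623, 0.0725]
eef_rot: [0.674, 0.739, 0.001, -0.0]
contact_force: [-0.1, -0.5, -0.3]
opening: 0.224
```

```bash
python3 plan.py .489 .0613 .0725 95.25 1;python3 - <<'E'
from h import *
import cv2
a=r.snapshot("side")
cv2.imwrite("pics/s9.png",cv2.resize(a[130:220,190:310],None,fx=6,fy=6)[:,:,::-1])
E
```

```text
t 14.6 pos [0.4892 0.0623 0.0725] dist mm 1.0 rotvec to go [ 0.001 -0.002 -0.   ] F [-0.1 -0.5 -0.3] open 0.224
[-1.0, -0.3, -0.0] [0.001, -0.002, -0.0]
```

View pics/s9.png

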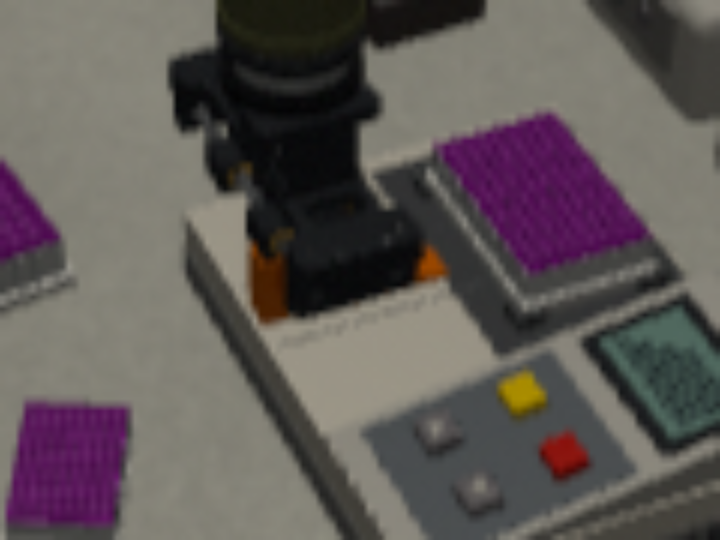

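The wedge sits between the two lane seams on the deck, tip at (440,265), and the vertical load is nearly gone. I add a light press and slide forward.

{"name": "play_rows", "arguments": {"increments": [[0, 0, 0, 0.7, 0, 0, 0], [0, 0, 4, 0.5, 0, 0, 0], [0, 0, 4, 0.5, 0, 0, 0], [0, 0, 4, 0.5, 0, 0, 0], [0, 0, 4, 0.5, 0, 0, 0], [0, 0, 4, 0.5, 0, 0, 0], [0, 0, 2, 0.5, 0, 0, 0], [0, 0, 0, 0.5, 0, 0, 0]]}}

```text
clock: 15.65
tool_pos: [0.4896, 0.0623, 0.0724]
eef_rot: [0.672, 0.741, -0.014, -0.008]
contact_force: [1.1, -0.4, 3.0]
opening: 0.222
```

```bash
python3 plan.py .5419 .0661 .0725 95.25 1;python3 - <<'E'
from h import *
import cv2
a=r.snapshot("side")
cv2.imwrite("pics/s10.png",cv2.resize(a[130:220,190:310],None,fx=6,fy=6)[:,:,::-1])
E
```

```text
t 15.65 pos [0.4896 0.0623 0.0724] dist mm 52.5 rotvec to go [-0.032  0.007  0.006] F [ 1.1 -0.4  3. ] open 0.222
[-1.3, 52.4, -1.8] [-0.032, 0.007, 0.006]
```

View pics/s10.png

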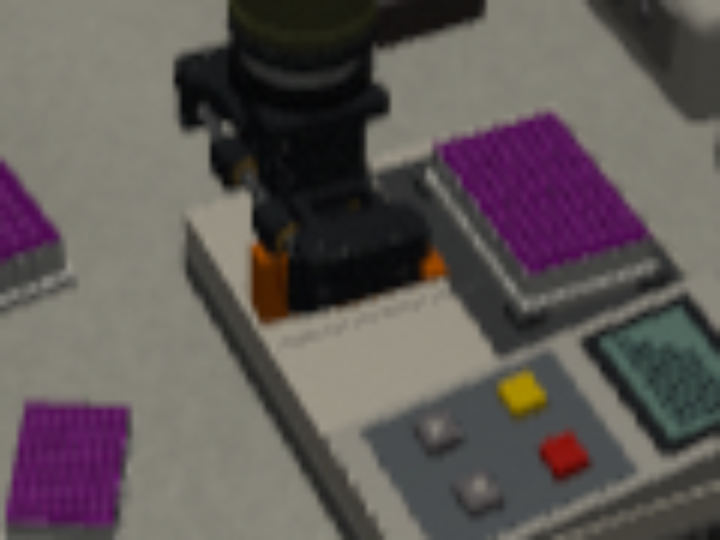

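The push stalled. The press of 3 N held the wedge by friction, and the tool leaned 0.03 rad forward without sliding. I ease the press, undo the lean and use larger forward steps.

{"name": "play_rows", "arguments": {"increments": [[0, 0, 0, -0.8, -0.03, 0.007, 0], [0, 0, 0, -0.3, -0.01, 0, 0], [0, 0, 5, 0, -0.01, 0, 0], [0, 0, 5, 0, -0.005, 0, 0], [0, 0, 5, 0, -0.005, 0, 0], [0, 0, 5, 0, -0.005, 0, 0], [0, 0, 3, 0, 0, 0, 0], [0, 0, 0, 0, 0, 0, 0]]}}

```text
clock: 16.7
tool_pos: [0.51, 0.0642, 0.0733]
eef_rot: [0.671, 0.741, 0.009, 0.01]
contact_force: [0.2, -0.6, 2.0]
opening: 0.224
```

```bash
python3 plan.py .5419 .0661 .0725 95.25 1
```

```text
t 16.7 pos [0.51   0.0642 0.0733] dist mm 32.0 rotvec to go [0.026 0.002 0.007] F [ 0.2 -0.6  2. ] open 0.224
[-1.2, 31.9, 1.7] [0.026, 0.002, 0.007]
```

{"name": "play_rows", "arguments": {"increments": [[0, 0, 0, 0, 0.02, 0, 0.005], [0, 0, 0, 0, 0.008, 0, 0], [0, 0, 4, 0, 0, 0, 0], [0, 0, 5, 0, 0, 0, 0], [0, 0, 5, 0, 0, 0, 0], [0, 0, 4, 0, 0, 0, 0], [0, 0, 0, 0, 0, 0, 0], [0, 0, 0, 0, 0, 0, 0]]}}

```text
clock: 17.7
tool_pos: [0.5309, 0.0661, 0.0728]
eef_rot: [0.673, 0.739, -0.0, 0.001]
contact_force: [-0.4, -0.3, -1.7]
opening: 0.227
```

```bash
python3 plan.py .5419 .0661 .0725 95.25 1;python3 - <<'E'
from h import *
import cv2
a=r.snapshot("side")
cv2.imwrite("pics/s11.png",cv2.resize(a[130:220,190:310],None,fx=6,fy=6)[:,:,::-1])
E
```

```text
t 17.7 pos [0.5309 0.0661 0.0728] dist mm 11.0 rotvec to go [0.    0.001 0.001] F [-0.4 -0.3 -1.7] open 0.227
[-1.0, 10.9, 0.3] [0.0, 0.001, 0.001]
```

View pics/s11.png

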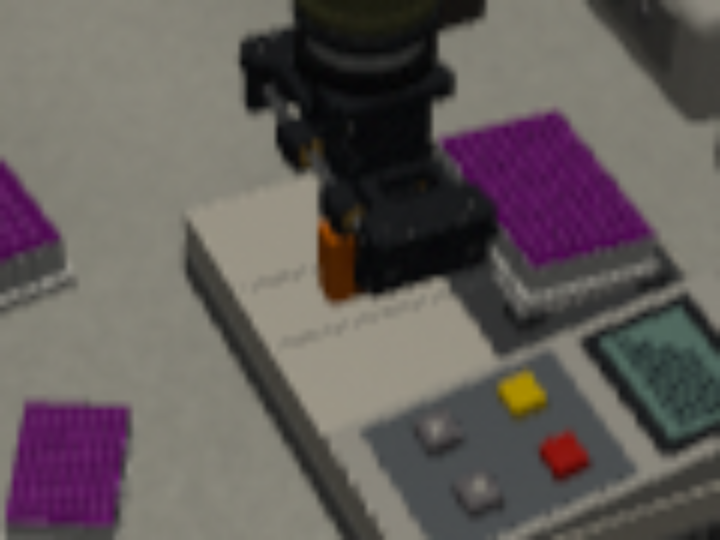

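The plate looks slightly raised: its mat front-right corner moved from (527,273) to about (540,262) in the crop. I'll measure the lift by warping the initial mat image through the tip-up model and scanning for the best fit.

```bash
cat > lift.py <<'E'
from h import *
import cv2,sys
from scipy.optimize import least_squares
base=cv2.imread("pics/side0.png").astype(np.float32)
cur=np.ascontiguousarray(r.snapshot("side")[:,:,::-1]); cv2.imwrite(f"pics/{sys.argv[1]}_raw.png",cur)
cv2.imwrite(f"pics/{sys.argv[1]}.png",cv2.resize(cur[135:215,235:325],None,fx=8,fy=8,interpolation=cv2.INTER_CUBIC))
cur=cv2.GaussianBlur(cur.astype(np.float32),(3,3),0); base=cv2.GaussianBlur(base,(3,3),0)
o=np.array([.5923,.0134,0]);R=rot(.0917)
# sample points on mat top (+ margin-free) and right side face, heater frame
# right half of the mat, and right side wall
gx,gy=np.meshgrid(np.arange(.022,.100,.001),np.arange(-.003,.050,.001)); P1=np.stack([gx,gy,0*gx+.0945],-1).reshape(-1,3)
gx,gz=np.meshgrid(np.arange(.017,.100,.001),np.arange(.068,.094,.001)); P2=np.stack([gx,0*gx-.0065,gz],-1).reshape(-1,3)
P=np.vstack([P1,P2]) 
def smp(im,uv): return cv2.remap(im,uv[:,0].astype(np.float32)[None],uv[:,1].astype(np.float32)[None],cv2.INTER_LINEAR)[0]
B=smp(base,proj("side",o+P@R.T))
def uv(l,s,t=0):
    a=np.arcsin(l/.0855); d=P-[.1005,0,.065]
    q=np.column_stack([d[:,0]*np.cos(a)+d[:,2]*np.sin(a)+.1005+s,P[:,1]+t,-d[:,0]*np.sin(a)+d[:,2]*np.cos(a)+.065])
    return proj("side",o+q@R.T)
best=[]
for l in np.arange(0,.0125,.0005):
  for s in np.arange(-.002,.0041,.0005):
    for t in (-.001,0,.001):
      e=np.abs(smp(cur,uv(l,s,t))-B).mean(); best.append((e,l*1e3,s*1e3,t*1e3))
best.sort(); print("best (err,lift,slide,side mm):",[tuple(float(round(v,2)) for v in b) for b in best[:5]])
for l in range(0,13): print(l,round(float(min(b[0] for b in best if abs(b[1]-l)<.01)),2),end="; ")
E
python3 lift.py s12
python3 - <<'E'
import cv2
a=cv2.imread('pics/side0.png')
cv2.imwrite('pics/s0z.png',cv2.resize(a[135:215,235:325],None,fx=8,fy=8,interpolation=cv2.INTER_CUBIC))
E
```

```text
best (err,lift,slide,side mm): [(5.71999979019165, 5.5, -1.0, 1.0), (5.71999979019165, 6.0, -1.0, 1.0), (5.730000019073486, 6.0, -1.5, 1.0), (5.730000019073486, 6.5, -1.5, 1.0), (5.75, 5.0, -0.5, 1.0)]
0 6.35; 1 6.23; 2 6.1; 3 5.97; 4 5.85; 5 5.75; 6 5.72; 7 5.77; 8 5.78; 9 5.88; 10 6.03; 11 6.26; 12 6.58;
```

View pics/s12.png

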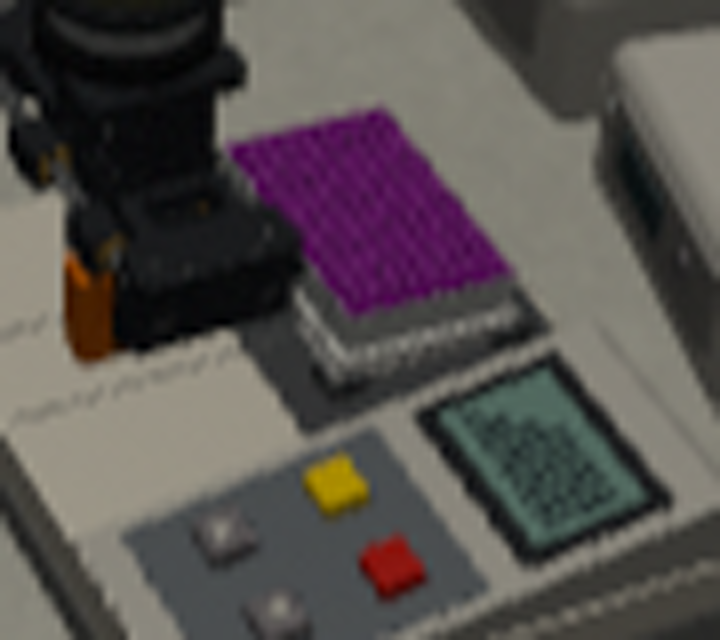

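View pics/s0z.png

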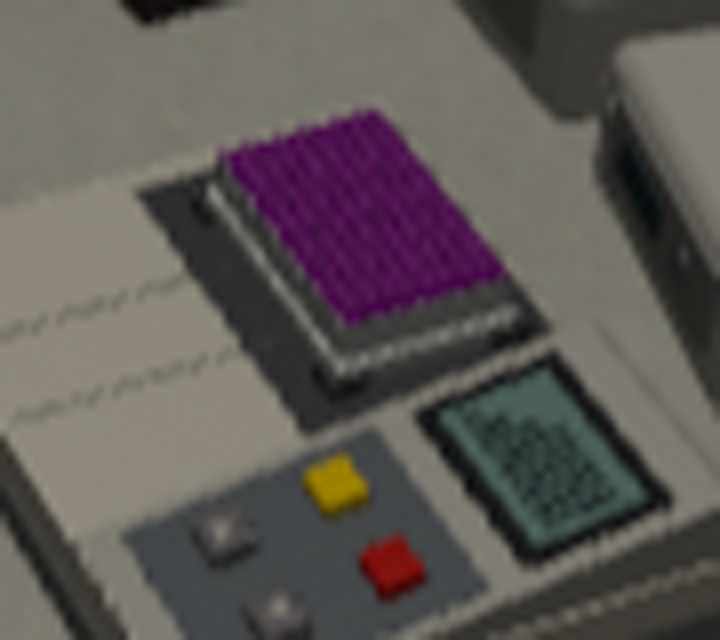

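```bash
cat > edge.py <<'E'
from h import *
import cv2,sys
o=np.array([.5923,.0134,0]);R=rot(.0917)
def pt(X,l):
    a=np.arcsin(l/.0855); d=np.array(X)-[.1005,0,.065]
    return proj("side",o+R@np.array([d[0]*np.cos(a)+d[2]*np.sin(a)+.1005,X[1],-d[0]*np.sin(a)+d[2]*np.cos(a)+.065]))
FR=(.019,-.003,.0945);BR=(.0975,-.003,.0945);BL=(.0975,.117,.0945)
def lines(f):
    im=cv2.imread(f).astype(np.float32); im=cv2.resize(im,None,fx=8,fy=8,interpolation=cv2.INTER_CUBIC)
    p=(im[:,:,0]+im[:,:,2])/2-im[:,:,1]   # purple-ness
    def edge(A,B,t0,t1):  # subpixel half-level crossing along normal outward
        A,B=np.array(A),np.array(B); d=(B-A)/np.linalg.norm(B-A); n=np.array([d[1],-d[0]])
        c=pt((.058,.057,.0945),0); 
        if np.dot(c-A,n)>0:n=-n
        out=[]
        for t in np.linspace(t0,t1,40):
            q=A+(B-A)*t; s=np.arange(-5,5,.1); u=q+s[:,None]*n
            v=cv2.remap(p,(u[:,0].astype(np.float32)*8+3.5)[None],(u[:,1].astype(np.float32)*8+3.5)[None],cv2.INTER_LINEAR)[0]
            hi=np.median(v[:20]);k=np.where((v[:-1]>hi*.5)&(v[1:]<=hi*.5))[0]
            if len(k): out.append(q+s[k[-1]]*n)
        out=np.float32(out); return cv2.fitLine(out,cv2.DIST_HUBER,0,.01,.01).ravel()
    r_=edge(pt(FR,0),pt(BR,0),.15,.9); b_=edge(pt(BR,0),pt(BL,0),.1,.9); f_=edge(pt(FR,0),pt((.019,.117,.0945),0),.06,.22)
    def x(l,m): 
        s=np.linalg.solve(np.array([[l[0],-m[0]],[l[1],-m[1]]]),m[2:]-l[2:]); return l[2:]+s[0]*l[:2]
    return x(r_,f_),x(r_,b_)
a=lines("pics/side0.png"); b=lines(f"pics/{sys.argv[1]}_raw.png")
print("base FR,BR",a,"model",pt(FR,0),pt(BR,0)); print("shift FR",b[0]-a[0],"BR",b[1]-a[1])
for l in(2.5,5,7.5): print(l,pt(FR,l/1e3)-pt(FR,0),pt(BR,l/1e3)-pt(BR,0))
E
python3 edge.py s12
```

```text
base FR,BR (array([277.6598 , 175.25568], dtype=float32), array([298.10394, 168.90854], dtype=float32)) model [278.06913202 174.55651202] [298.82403942 168.22096294]
shift FR [ 0.89486694 -1.2263031 ] BR [ 0.68414307 -0.13952637]
2.5 [ 0.28766407 -0.59965745] [ 0.22667448 -0.08511538]
5 [ 0.59421457 -1.2006316 ] [ 0.45319717 -0.16482537]
7.5 [ 0.91975214 -1.80287534] [ 0.67955879 -0.23910864]
```

The edge measurement gives a lift of about 5 mm: FR−BR vertical shift is −1.09 px, against −1.04 px for 5 mm in the model. The TCP estimate says only 2–3 mm, and the arm is still carrying the wedge (Fz −1.7 N), so the tip may be slightly off the deck. I press lightly to seat it, then re-measure.

{"name": "play_rows", "arguments": {"increments": [[0, 0, 0, 0.5, 0, 0, 0], [0, 0, 0, 0.5, 0, 0, 0], [0, 0, 0, 0.5, 0, 0, 0], [0, 0, 0, 0.5, 0, 0, 0], [0, 0, 0, 0.5, 0, 0, 0], [0, 0, 0, 0.5, 0, 0, 0], [0, 0, 0, 0.3, 0, 0, 0], [0, 0, 0, 0.3, 0, 0, 0]]}}

```text
clock: 18.8
tool_pos: [0.531, 0.0661, 0.0727]
eef_rot: [0.673, 0.739, 0.0, 0.002]
contact_force: [-0.6, -0.9, 4.5]
opening: 0.225
```

```bash
python3 plan.py .5419 .0661 .0725 95.25 1; python3 lift.py s13; python3 edge.py s13
```

```text
t 18.8 pos [0.531  0.0661 0.0727] dist mm 10.9 rotvec to go [0.003 0.003 0.002] F [-0.6 -0.9  4.5] open 0.225
[-1.0, 10.9, 0.2] [0.003, 0.003, 0.002]
best (err,lift,slide,side mm): [(5.590000152587891, 5.5, -1.0, 1.0), (5.610000133514404, 5.0, -1.0, 1.0), (5.610000133514404, 6.0, -1.5, 1.0), (5.619999885559082, 6.0, -1.0, 1.0), (5.619999885559082, 5.5, -1.5, 1.0)]
0 6.2; 1 6.09; 2 5.96; 3 5.82; 4 5.69; 5 5.61; 6 5.61; 7 5.64; 8 5.68; 9 5.76; 10 5.93; 11 6.2; 12 6.55; base FR,BR (array([277.6598 , 175.25568], dtype=float32), array([298.10394, 168.90854], dtype=float32)) model [278.06913202 174.55651202] [298.82403942 168.22096294]
shift FR [ 0.56274414 -1.1430817 ] BR [ 0.6940613 -0.0683136]
2.5 [ 0.28766407 -0.59965745] [ 0.22667448 -0.08511538]
5 [ 0.59421457 -1.2006316 ] [ 0.45319717 -0.16482537]
7.5 [ 0.91975214 -1.80287534] [ 0.67955879 -0.23910864]
```

View pics/s13.png

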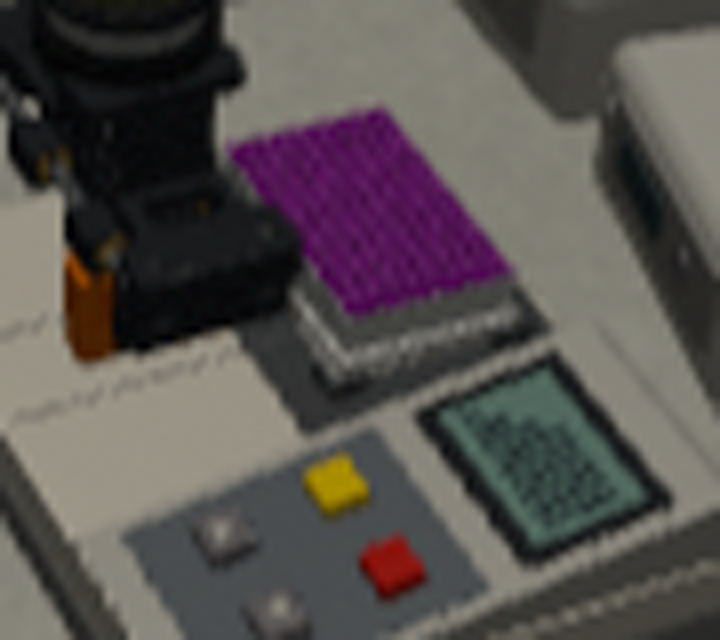

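```bash
python3 - <<'E'
from h import *
c=C["side"];R=rot(.0917);o=np.array([.5923,.0134,0])
def bp(u,z):
    d=c["R"].T@[(u[0]-c["cx"])/c["fx"],(u[1]-c["cy"])/c["fy"],1]; q=-c["R"].T@c["t"]; return q+d*(z-q[2])/d[2]
f=lambda u,v:((np.array([u,v])+.5)/8-.5)+np.array((235,135))
for u in((90,360),(86,358),(92,362)):
    X=R.T@(bp(f(*u),.06)-o); print("rear corner heater",X.round(4),"tip depth mm",round(1e3*(X[0]+.115-.015),1),"centre y",X[1]+.010)
X=R.T@(np.array([.531,.0661,0])-o);print("tcp heater",X, "tip depth",1e3*(X[0]+.0925-.015))
# same on key reference: bias of side camera
print([ (R.T@(bp(f(*u),.0855)-o)).round(4) for u in((336,485),(393,567))], "model keys x ~ -.0231")
E
```

```text
rear corner heater [-0.0735  0.0505  0.06  ] tip depth mm 26.5 centre y 0.0605302660791019
rear corner heater [-0.0746  0.0523  0.06  ] tip depth mm 25.4 centre y 0.062320930488542675
rear corner heater [-0.0732  0.0491  0.06  ] tip depth mm 26.8 centre y 0.05907799235988374
tcp heater [-0.05621663  0.05809192  0.        ] tip depth 21.283371986166337
[array([-0.0245, -0.0784,  0.0855]), array([-0.0244, -0.1268,  0.0855])] model keys x ~ -.0231
```

The rear-corner check gives a tip depth of about 27 mm, which means a lift of about 3.7 mm. That lies between the other two estimates, so the true lift is about 4 mm. I ease the press, push about 3 mm further and re-seat.

{"name": "play_rows", "arguments": {"increments": [[0, 0, 0, -0.7, 0, 0, 0], [0, 0, 0, -0.3, 0.003, 0, 0], [0, 0, 2, 0, 0, 0, 0], [0, 0, 1.5, 0, 0, 0, 0], [0, 0, 0, 0, 0, 0, 0], [0, 0, 0, 0.3, 0, 0, 0], [0, 0, 0, 0.3, 0, 0, 0], [0, 0, 0, 0.3, 0, 0, 0]]}}

```text
clock: 19.85
tool_pos: [0.5336, 0.0663, 0.0725]
eef_rot: [0.673, 0.739, -0.002, 0.0]
contact_force: [-2.0, 0.3, 5.2]
opening: 0.222
```

```bash
python3 plan.py .5419 .0661 .0725 95.25 1; python3 lift.py s14; python3 edge.py s14
```

```text
t 19.85 pos [0.5336 0.0663 0.0725] dist mm 8.3 rotvec to go [-0.002  0.003  0.002] F [-2.   0.3  5.2] open 0.222
[-1.0, 8.3, 0.0] [-0.002, 0.003, 0.002]
best (err,lift,slide,side mm): [(5.789999961853027, 5.5, -1.0, 1.0), (5.800000190734863, 6.0, -1.5, 1.0), (5.800000190734863, 6.0, -1.0, 1.0), (5.809999942779541, 6.5, -1.5, 1.0), (5.820000171661377, 5.0, -1.0, 1.0)]
0 6.46; 1 6.34; 2 6.2; 3 6.05; 4 5.92; 5 5.82; 6 5.8; 7 5.83; 8 5.84; 9 5.93; 10 6.08; 11 6.33; 12 6.66; base FR,BR (array([277.6598 , 175.25568], dtype=float32), array([298.10394, 168.90854], dtype=float32)) model [278.06913202 174.55651202] [298.82403942 168.22096294]
shift FR [ 0.85546875 -1.1259766 ] BR [ 0.6558838  -0.16368103]
2.5 [ 0.28766407 -0.59965745] [ 0.22667448 -0.08511538]
5 [ 0.59421457 -1.2006316 ] [ 0.45319717 -0.16482537]
7.5 [ 0.91975214 -1.80287534] [ 0.67955879 -0.23910864]
```

View pics/s14.png

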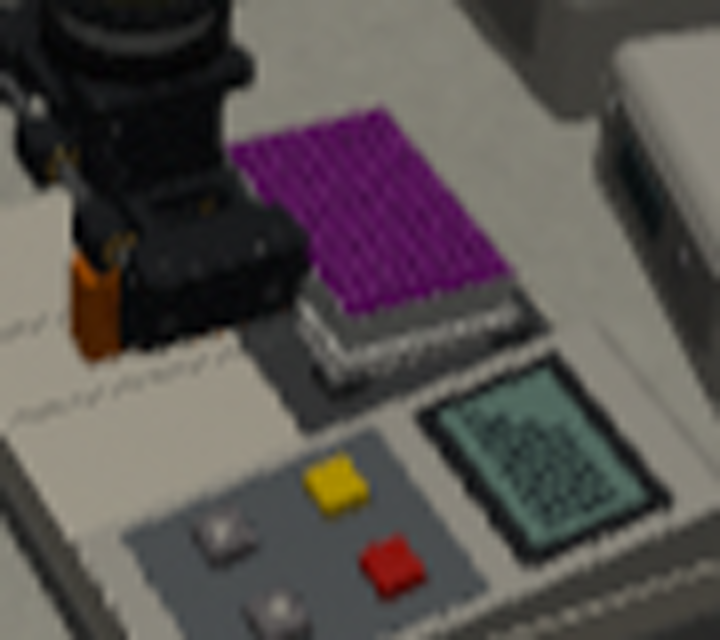

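```bash
python3 - <<'E'
from h import *
import cv2
exec(open('edge.py').read().split("FR=(")[0].split("import cv2,sys")[1])
g=lambda f:cv2.cvtColor(cv2.imread(f),cv2.COLOR_BGR2GRAY).astype(np.float32)
B=cv2.imread("pics/side0.png")
def patchpts(): 
    # heater pts : plate front-right lower & mat patches (static ref: display/keys)
    return {"matFR":(.035,.010,.0945),"matBR":(.085,.010,.0945),"wallFR":(.022,-.007,.082),"wallBR":(.085,-.007,.082),"key":(-.0231,-.0753,.0855)}
for f in("s12","s13","s14"):
    A=cv2.imread(f"pics/{f}_raw.png")
    print(f,end=" ")
    for k,X in patchpts().items():
        u=proj("side",o+R@np.array(X)); w=7
        best=None
        for ch in [None]:
            b=cv2.GaussianBlur(cv2.cvtColor(B,cv2.COLOR_BGR2GRAY) if ch is None else B[:,:,ch],(3,3),0).astype(np.float32); a=cv2.GaussianBlur(cv2.cvtColor(A,cv2.COLOR_BGR2GRAY),(3,3),0).astype(np.float32)
            T=cv2.getRectSubPix(b,(2*w+1,2*w+1),tuple(map(float,u)))
            init=[0,0] if k=="key" else (pt(X,.0045)-pt(X,0))
            W=np.float32([[1,0,u[0]-w+init[0]],[0,1,u[1]-w+init[1]]])
            try:
                cc,W=cv2.findTransformECC(T,a,W,cv2.MOTION_TRANSLATION,(3,200,1e-5),None,1)
                print(k,(W[:,2]-(u-w)).round(2),round(cc,3),end="  ")
            except cv2.error: print(k,"fail",end="  ")
    print()
for k,X in patchpts().items():
    if k!="key": print(k,"2.5:",(pt(X,.0025)-pt(X,0)).round(2),"5:",(pt(X,.005)-pt(X,0)).round(2))
E
```

```text
s12 matFR [ 0.71 -0.66] 0.99  matBR [ 0.23 -0.42] 0.994  wallFR [ 0.32 -0.25] 0.962  wallBR [ 0.14 -0.13] 0.993  key [ 0.01 -0.02] 1.0  
s13 matFR [ 0.7  -0.61] 0.99  matBR [ 0.18 -0.41] 0.995  wallFR [ 0.34 -0.24] 0.97  wallBR [ 0.14 -0.15] 0.992  key [ 0.02 -0.  ] 1.0  
s14 matFR [ 0.68 -0.62] 0.989  matBR [ 0.18 -0.41] 0.995  wallFR [ 0.39 -0.22] 0.96  wallBR [ 0.15 -0.13] 0.993  key [ 0.01 -0.01] 1.0  
matFR 2.5: [ 0.28 -0.49] 5: [ 0.57 -0.99]
matBR 2.5: [ 0.24 -0.17] 5: [ 0.48 -0.33]
wallFR 2.5: [ 0.19 -0.54] 5: [ 0.39 -1.09]
wallBR 2.5: [ 0.14 -0.14] 5: [ 0.29 -0.27]
```

All lift estimates now agree on 3–4.8 mm, and the static key reference moved 0.0 px. I push about 4 mm more to centre the result near 5 mm and to check that the lift follows.

{"name": "play_rows", "arguments": {"increments": [[0, 0, 0, -0.8, 0, 0, 0], [0, 0, 0, -0.4, 0, 0, 0], [0, 0, 3, 0, 0, 0, 0], [0, 0, 2, 0, 0, 0, 0], [0, 0, 0, 0, 0, 0, 0], [0, 0, 0, 0.3, 0, 0, 0], [0, 0, 0, 0.3, 0, 0, 0], [0, 0, 0, 0, 0, 0, 0]]}}

```text
clock: 20.9
tool_pos: [0.5395, 0.0668, 0.0727]
eef_rot: [0.673, 0.739, -0.002, 0.001]
contact_force: [-0.5, -0.8, 0.2]
opening: 0.222
```

```bash
python3 plan.py .5419 .0661 .0725 95.25 1; python3 lift.py s15; python3 edge.py s15
```

```text
t 20.9 pos [0.5395 0.0668 0.0727] dist mm 2.5 rotvec to go [-0.002  0.003  0.002] F [-0.5 -0.8  0.2] open 0.222
[-1.0, 2.3, 0.2] [-0.002, 0.003, 0.002]
best (err,lift,slide,side mm): [(5.639999866485596, 9.5, -2.0, 0.0), (5.639999866485596, 10.0, -2.0, 0.0), (5.650000095367432, 9.0, -1.5, 0.0), (5.670000076293945, 9.5, -1.5, 0.0), (5.670000076293945, 9.0, -2.0, 0.0)]
0 6.87; 1 6.72; 2 6.56; 3 6.39; 4 6.21; 5 6.02; 6 5.85; 7 5.71; 8 5.67; 9 5.65; 10 5.64; 11 5.7; 12 5.86; base FR,BR (array([277.6598 , 175.25568], dtype=float32), array([298.10394, 168.90854], dtype=float32)) model [278.06913202 174.55651202] [298.82403942 168.22096294]
shift FR [ 0.78219604 -1.4655151 ] BR [ 0.8024597 -0.277771 ]
2.5 [ 0.28766407 -0.59965745] [ 0.22667448 -0.08511538]
5 [ 0.59421457 -1.2006316 ] [ 0.45319717 -0.16482537]
7.5 [ 0.91975214 -1.80287534] [ 0.67955879 -0.23910864]
```

View pics/s15.png

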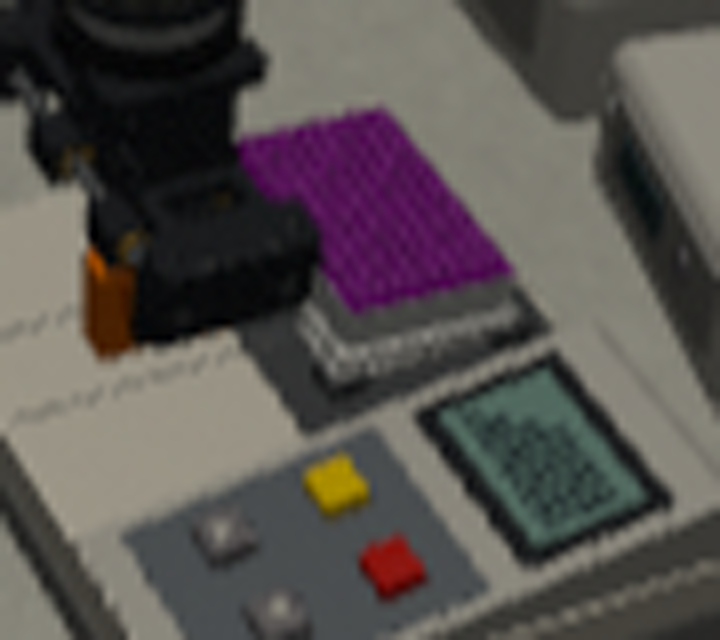

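The wedge advanced 5.9 mm. The edge fit now gives a lift of about 6 mm, the TCP depth of 30 mm gives about 4.5 mm, and the mat texture scan is ambiguous (7–11 mm, flat minimum). I press lightly so the wedge rests flat, then check stability.

{"name": "play_rows", "arguments": {"increments": [[0, 0, 0, 0.3, 0, 0, 0], [0, 0, 0, 0.3, 0, 0, 0], [0, 0, 0, 0.2, 0, 0, 0], [0, 0, 0, 0.2, 0, 0, 0], [0, 0, 0, 0.2, 0, 0, 0], [0, 0, 0, 0.2, 0, 0, 0], [0, 0, 0, 0.2, 0, 0, 0], [0, 0, 0, 0.2, 0, 0, 0]]}}

```text
clock: 21.95
tool_pos: [0.5396, 0.0669, 0.0726]
eef_rot: [0.673, 0.739, -0.001, 0.001]
contact_force: [-2.2, 0.1, 5.4]
opening: 0.228
```

```bash
python3 plan.py .5419 .0661 .0725 95.25 1; python3 lift.py s16; python3 edge.py s16
python3 - <<'E'
from h import *
import cv2
cv2.imwrite("pics/t16.png",cv2.resize(r.snapshot("top"),None,fx=1.5,fy=1.5)[:,:,::-1])
E
```

```text
t 21.95 pos [0.5396 0.0669 0.0726] dist mm 2.5 rotvec to go [-0.     0.004  0.002] F [-2.2  0.1  5.4] open 0.228
[-1.0, 2.3, 0.1] [-0.0, 0.004, 0.002]
best (err,lift,slide,side mm): [(5.440000057220459, 8.5, -1.5, 0.0), (5.440000057220459, 9.0, -2.0, 0.0), (5.449999809265137, 9.5, -2.0, 0.0), (5.449999809265137, 10.0, -2.0, -1.0), (5.449999809265137, 9.0, -1.5, 0.0)]
0 6.52; 1 6.35; 2 6.19; 3 6.03; 4 5.87; 5 5.69; 6 5.54; 7 5.46; 8 5.47; 9 5.44; 10 5.45; 11 5.56; 12 5.78; base FR,BR (array([277.6598 , 175.25568], dtype=float32), array([298.10394, 168.90854], dtype=float32)) model [278.06913202 174.55651202] [298.82403942 168.22096294]
shift FR [ 0.7630005 -1.2481842] BR [ 0.68170166 -0.3140869 ]
2.5 [ 0.28766407 -0.59965745] [ 0.22667448 -0.08511538]
5 [ 0.59421457 -1.2006316 ] [ 0.45319717 -0.16482537]
7.5 [ 0.91975214 -1.80287534] [ 0.67955879 -0.23910864]
```

View pics/s16.png

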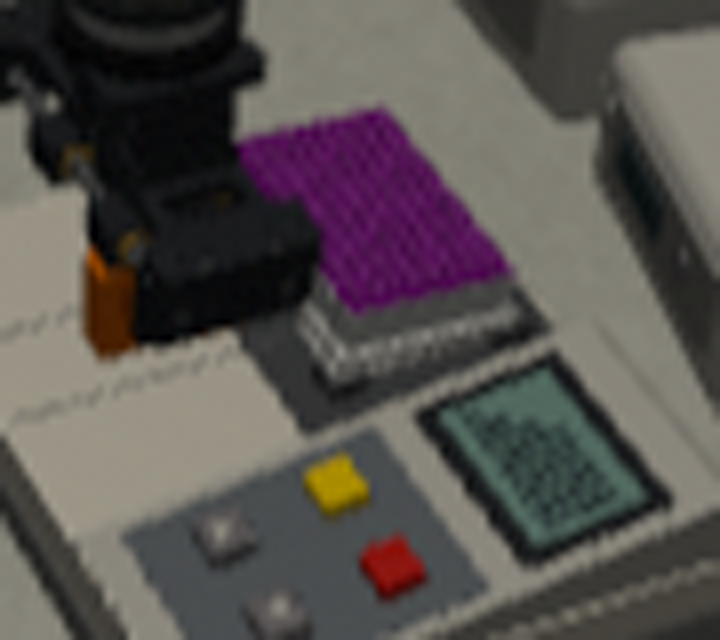

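View pics/t16.png

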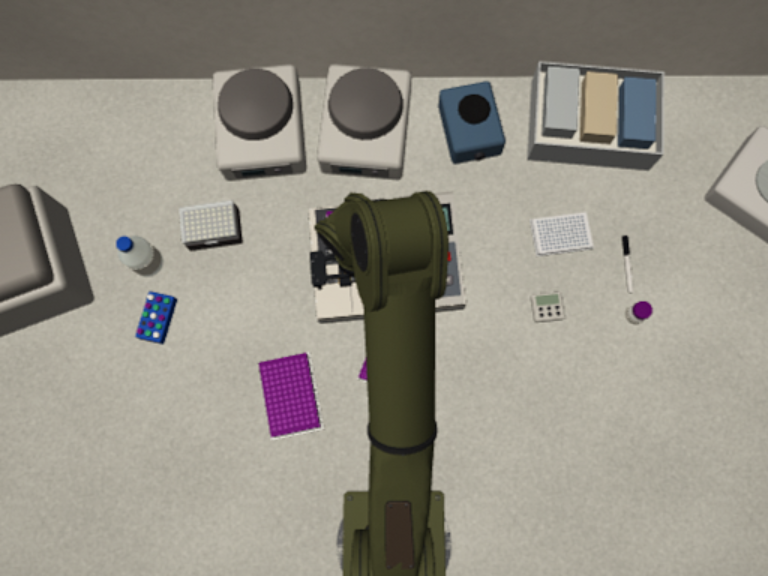

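The side view shows the plate tipped up at the front, with the mat corner at (357,312) and its back edge still in the guides. The wedge sits flat in the gripper, the keys are up and the bench items look unmoved. The lift is steady, so I hand in.

```bash
python3 -c "
from plant import r
print(r.finish_job()); s=r.get_state(); print(s['clock'],s['tool_pos'],s['contact_force'],s['opening'])"
```

```text
the job is handed in; nothing more can be done
None
the job is handed in; nothing more can be done
```

I pressed the yellow key, then the red one, took the wedge by its grip and slid it into the notch until the plate's front edge came up. I handed the job in at about 22 s, still gripping the wedge. The system gave no verdict.

**Keys:** each took 6–7 N at the stop, with the other key visibly up in the picture. I saw no sign of the grey arrow keys being touched.

**Lift:** my last checks did not all agree on how far the front edge is up.

| Check | Estimated lift |
|---|---|
| Arm position (wedge tip about 30 mm in) | about 4.5 mm |
| Edge fit in the side view | about 4.5–6 mm |
| Texture match on the mat (flat, ambiguous minimum) | 7–10 mm |

I relied on the first two, because a 9 mm lift would need the wedge about 20 mm deeper than the arm shows.

**Wedge and plate:**
- The wedge is gripped at 20 mm opening. The tool is vertical within 0.005 rad and presses about 5 N down on the deck.
- The back edge looked still seated in its guides.
- By the gripper's stated dimensions, its body is about 30 mm above the plate.
- I could not see the wedge tip itself; the arm blocked the top view.

**Along the way:** the first push stalled because I was pressing down too hard, and the tool leaned 0.03 rad until I corrected it. In the last top picture the bench items looked unmoved.

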